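# Press the cover home on the wash cassette

## Task

Close the wash cassette: pick up its loose cover by the handle, turn it so that the cut-away corner goes round the spout, lay it on the cassette and press it down until both end catches have snapped over it and it sits level on the rim. Leave the parts inside the cassette and let go of the cover at the end; leave the small link that lies near you on the table where it is.

Things in the scene. Friction and masses are not known exactly. Their poses are not given: they have to be found in the camera images.
- cassette: fixed open steel tray with drain slots, 150 x 88 mm, long side along its x; the rim on which the cover seats is 40 mm above its underside. Origin: centre of its underside, on the table; z up. Guide rails with outward-flared lips (top 54 mm above the underside) run along both long sides and leave the cover 2.5 mm play each side
- seat (a point): centre of the cassette's rim plane (x = 0, y = 0, 40 mm above the cassette's underside): the centre of the cover's underside comes here
- spout_seat (a point): where the axis of the spout crosses the rim plane (cassette x = +60, y = +27, 40 mm up). The spout is a round upright tube, 14 mm thick, its top 22 mm above the rim
- cover: loose flat aluminium plate 150 x 80 x 5 mm, 0.12 to 0.24 kg, long side along its x, lying flat, handle up. Origin: centre of its underside, z up. The corner at +x, +y is cut away (45 mm along x, 28 mm along y). Fits one way only, cover x along cassette x; the other way it rides on the spout
- handle (a point): middle of the cover's dark bridge handle, 32 mm above the cover's underside: a bar 44 mm long along the cover's x, 10 mm thick across y, from 25 to 39 mm above the underside
- press_far (a point): on the cover's top face between handle and catch at the +x end (cover x = +48, y = -5, 5 mm above the underside): place to press with closed fingers. Laid on, the cover's ends rest on the catches' sloping lips, underside about 14 mm above the rim; 5 to 11 N at each end presses it past the catch there
- press_near (a point): the same at the -x end (cover x = -48, y = -5, 5 mm above the underside)
- cutout (a point): point of the cover in the cut-away corner, level with its underside (cover x = +60, y = +27): comes onto spout_seat
- catch_far (a joint): spring catch at the middle of the cassette's +x end, 24 mm wide, lip sloping outwards to 26 mm above the rim. Angle: 0 = upright, at rest; grows as it is pushed outwards (about 0.1 as the cover passes), then springs back to 0, its nose about 1.5 mm over the cover's top face
- catch_near (a joint): the same for the catch at the cassette's -x end
- wash_bearing: ball bearing, 70 mm across, 23 mm high, lying in the cassette. Origin: centre of its underside
- wash_sprocket: small sprocket, 53 mm across, 21 mm high, lying in the cassette. Origin: centre of its underside
- shift_link: bystander: steel link with two eyes, 19 x 78 x 11 mm, lying on the table near the robot. Origin: centre of its underside

How it is judged:
By the outcome, as a careful person would: the job done as asked, in the order asked, and still so for the second after the job is handed in, with the robot touching nothing.
It also fails if it takes over 51 s, if anything falls off the work surface, if the arm or the gripper's body presses on something with over 40 N, if the wrist force passes 120 N, or if a joint passes its speed limit or range.

## Robot

A 6-joint arm with a two-finger parallel gripper is mounted at the origin on a cart in front of the work surface, level with it; the furniture and walls round the work are solid. World frame = base frame: x ahead of the robot, y to its left, z up, the work surface at z = 0. Lengths are in m, angles in rad, forces in N, time in s.
With the tool pointing down it reaches from about 0.15 to 0.775 m from the base axis. Payload 6.1 kg.
Tool frame: the origin (TCP) lies at the very end of the fingers, on their centre line; the grasp point (between the pads) lies 19 mm behind it (arm.grasp_offset is the z of the grasp point in the tool frame, in m); z points along the fingers, x is the direction in which the jaws open and shut, and the axes are right-handed (so a half turn about z gives the same grasp; the last joint's range is limited). The gripper opens to 85 mm and grips with 20 to 120 N. Pads are 22 mm wide; open, the fingers measure 114 mm over their backs; the gripper's body (76 mm by 85 mm) begins 54 mm behind the grasp point. The pads swing forward as they close: fully open they stand 13 mm farther back than shut.
Start: joints at [1.285, 0.126, -0.04, 1.405, 0, 1.571], TCP at [0.148, 0.504, 0.231] pointing down, gripper open.
Joint ranges: [-2.72, 2.72], [-0.95, 1.95], [-1.27, 1.35], [-1.78, 2.02], [-1.46, 1.47], [-3.14, 3.14]. Speed limits (rad/s): [2.39, 2.39, 3.01, 3.14, 3.14, 3.14].

## Interface

Orientations are given as a rotation vector (axis times angle).
In Python, from plant import get_state, optics, job, arm gives the robot as it stands.
- The arm moves only by the shell command python3 -m jog 'ROWS'. ROWS is JSON, a list of rows, each a list of 3 entries, a list of its own where there are three numbers: the shift along the tool's x, y, z in mm, then the turn about the tool's z in degrees, then the finger opening in mm, from 0 to 85.4. In form: [[[tx, ty, tz], yaw, gripper], ...]. A call has 1 to 8 rows; each row shifts and turns the pose as measured when the row begins, along the tool's axes as they then stand; what a row does not reach is not made up. A row lasts 1/12 s, in which the tool goes at most 41.7 mm and 7.16 degrees, less where a joint would pass 70% of its speed; a pose out of reach is approached as far as the arm can. A call is refused whole if a number of a shift passes 41.7 or a number of a turn 7.16, either way. A call with a gripper value outside its range is refused whole. The fingers move at their own pace and stop on an object; the grip force is fixed at half the most. Time passes only in rows, so rows that do not move let the fingers close. It gives the time, the measured TCP pose, the force and the opening at its end, in the units of the state.
- get_state(): the state, without advancing time (a new reading comes with each control period).
- optics.capture(name): name is "scene" or "top" or "wrist"; returns (picture, depth): 384x512x3 uint8, red, green, blue; 384x512 float32, m along the optical axis (not along the pixel's ray), 0 where there is no reading.
- optics.camera_info(name): a dict with "fx", "fy", "cx", "cy" (pixels), "view" (4x4, takes a point from world to camera coordinates). Camera axes: x right, y down, z forward; pixel columns grow to the right and rows downward; lengths in m; the calibration is good to about 2 mm. A picture is of the moment at which its call begins: read the wrist's pose just before it. camera_info takes no time and is no camera call; for the wrist camera it gives the pose at the moment of the call.
- job.close_job(): hands the job in, once; it reports no verdict.
The state is a dict: "clock": time; "joint_pos": joint angles; "joint_velocities": joint speeds; "joint_torque": joint torques, N m; "tcp_pos": TCP position; "tcp_rot": TCP orientation; "force": force on the tool from outside, world axes, zero at the start; "wrist_torque": the same for the moment, N m; "width": opening from 0.0 (shut) to 1.0 (fully open).
Only numpy, scipy, OpenCV 4.12 (cv2) and the standard library are available. Lean on these libraries where they do the work, as an engineer would, in place of code of your own. Each camera call takes 0.05 s, during which the arm holds its last target. There are 200 camera calls.

## Working session

There is one attempt and no reset: what is moved stays moved. The work goes in short steps, Python scripts to look and compute and a shell command to move; the robot and the scene stay as the last step left them, time stands still between calls to the robot, and variables do not carry over. Pictures are saved under pics/ and viewed, about 8 in all and at most 12, crops included, and the job is handed in when it is done.

```bash
ls; mkdir -p pics; python3 - <<'E'
from plant import get_state, optics, job, arm
import cv2,numpy as np
s=get_state();print(s, arm.grasp_offset)
ims=[]
for n in("scene","top"):
    p,d=optics.capture(n);np.savez(f'pics/{n}0.npz',p=p,d=d,**{k:v for k,v in optics.camera_info(n).items()})
    cv2.imwrite(f'pics/{n}0.png',p[:,:,::-1]); print(optics.camera_info(n))
E
```

```text
pics
{'clock': 0.0, 'joint_pos': array([ 1.28497304e+00,  1.26393126e-01, -4.06313665e-02,  1.40542979e+00,
        8.30605147e-06,  1.57081103e+00]), 'joint_velocities': array([ 0.00215627, -0.00065136, -0.00128299, -0.00050852,  0.00024934,
        0.00066605]), 'joint_torque': array([-9.26748835e-04, -4.35915148e+01,  3.52922165e+01,  1.74910272e-02,
       -1.13922629e-04, -1.11579106e-05]), 'tcp_pos': array([0.14789867, 0.50328833, 0.23051092]), 'tcp_rot': array([ 2.51440854e+00,  1.88179450e+00, -2.09218210e-03]), 'force': array([ 0.73636286,  0.31182248, -1.53874901]), 'wrist_torque': array([-0.02083377,  0.01930559,  0.01851588]), 'width': 0.9985824296151271} -0.0187
{'fx': 373.55141437978364, 'fy': 373.55141437978364, 'cx': 251.14695760716384, 'cy': 191.1342257119909, 'view': array([[-0.54209815, -0.84030956,  0.00307121,  0.04029076],
       [-0.43711738,  0.27886675, -0.85507996,  0.34830679],
       [ 0.7176754 , -0.46487975, -0.51848707,  0.37051014],
       [ 0.        ,  0.        ,  0.        ,  1.        ]])}
{'fx': 445.66922963389567, 'fy': 445.66922963389567, 'cx': 261.6036018358356, 'cy': 189.47331838268008, 'view': array([[-0.02164438, -0.99971767, -0.00980272, -0.27903741],
       [-0.9940668 ,  0.02256538, -0.10640487,  0.52461328],
       [ 0.10659603,  0.0074415 , -0.99427456,  0.87270589],
       [ 0.        ,  0.        ,  0.        ,  1.        ]])}
```

View pics/top0.png

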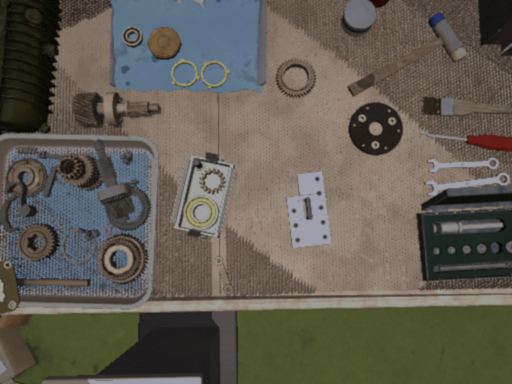

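View pics/scene0.png

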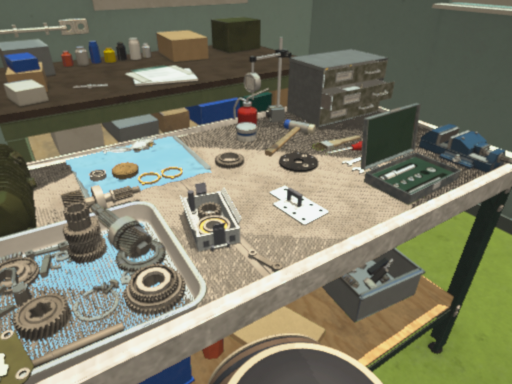

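The top view shows the cover at about (309,210), with its notch at upper left and its handle at (308,208). The cassette is at about (205,196), with catches at (212,157) and (194,233), and its spout appears to be at (198,166). The link is at (222,275). Next I'll measure the poses using depth.

```bash
cat > h.py <<'E'
import numpy as np,cv2
def cloud(d,info):
    v,u=np.mgrid[:d.shape[0],:d.shape[1]]
    c=np.stack([(u-info['cx'])/info['fx']*d,(v-info['cy'])/info['fy']*d,d],-1)
    V=np.asarray(info['view']); return (c-V[:3,3])@V[:3,:3]
def ray(u,v,z,info):
    V=np.asarray(info['view']);R=V[:3,:3];o=-R.T@V[:3,3]
    r=R.T@np.array([(u-info['cx'])/info['fx'],(v-info['cy'])/info['fy'],1]);return o+r*(z-o[2])/r[2]
def proj(p,info):
    V=np.asarray(info['view']);c=V[:3,:3]@np.asarray(p)+V[:3,3];return np.array([c[0]/c[2]*info['fx']+info['cx'],c[1]/c[2]*info['fy']+info['cy']])
E
python3 - <<'E'
from h import *
I=dict(np.load('pics/top0.npz'));P=cloud(I['d'],I);p=I['p']
hsv=cv2.cvtColor(p,cv2.COLOR_RGB2HSV)
big=cv2.resize(p[140:310,160:350],None,fx=4,fy=4,interpolation=cv2.INTER_CUBIC)[:,:,::-1]
cv2.imwrite('pics/topcrop.png',big[:600])
r=np.s_[160:260,275:345]
print('table z',np.median(P[240:300,240:280,2]),'cover z',P[200,300,2],P[235,310,2],P[180,312,2])
m=np.zeros(p.shape[:2],np.uint8); m[r]=((hsv[r][...,1]<45)&(hsv[r][...,2]>130))*255
m=cv2.morphologyEx(m,cv2.MORPH_CLOSE,np.ones((7,7)))
cs,_=cv2.findContours(m,0,1);c=max(cs,key=cv2.contourArea)
print('cover area',cv2.contourArea(c),cv2.minAreaRect(c))
q=np.array([ray(*x,0.005,I)[:2] for x in cv2.boxPoints(cv2.minAreaRect(c))]);print(q,q.mean(0),np.linalg.norm(np.diff(q,axis=0),axis=1))
print(cv2.approxPolyDP(c,4,True)[:,0].tolist())
for nm,rr,lo,hi in(('handle',r,.03,.05),('cass rails',np.s_[140:250,165:245],.047,.058),('cass>58',np.s_[140:250,165:245],.058,.075)):
    mm=np.zeros(p.shape[:2],np.uint8);mm[rr]=((P[rr][...,2]>lo)&(P[rr][...,2]<hi))*255
    pts=P[mm>0]
    n,l,st,ce=cv2.connectedComponentsWithStats(mm)
    for i in range(1,n):
        if st[i,4]>8: print(nm,st[i],ce[i].round(1),P[l==i].mean(0).round(4))
    k=np.argwhere(mm>0)[:,::-1].astype(np.float32)
    print(nm,len(pts),cv2.minAreaRect(pts[:,:2].astype(np.float32)))
E
```

```text
table z 0.00134785952021989 cover z 0.006062187985175853 0.004637959291802459 0.005640044839594614
cover area 2593.5 ((308.5154113769531, 209.12307739257812), (74.54486846923828, 43.41215515136719), 82.87498474121094)
[[ 0.55016094 -0.33410495]
 [ 0.55937112 -0.42367518]
 [ 0.40675492 -0.43686638]
 [ 0.39775892 -0.34887736]] [ 0.47851147 -0.38588097] [0.09004251 0.15318522 0.0884477 ]
[[321, 170], [297, 173], [299, 194], [287, 196], [293, 248], [331, 243]]
handle [305 197   8  23 117] [308.2 207.9] [ 0.4783 -0.3821  0.0382]
handle 117 ((0.478362113237381, -0.3826170563697815), (0.043907176703214645, 0.010171444155275822), 4.957365989685059)
cass rails [206 155  12   7  45] [211.2 158.2] [ 0.58   -0.1926  0.0527]
cass rails [170 158  20  65 308] [179.3 190. ] [ 0.5184 -0.1291  0.0515]
cass rails [218 168  18  65 244] [226.2 200. ] [ 0.4967 -0.221   0.0521]
cass rails [188 230  13   6  43] [194.2 232.2] [ 0.435  -0.1582  0.0534]
cass rails 647 ((0.508521318435669, -0.1749994456768036), (0.1029113382101059, 0.1575167328119278), 76.78791046142578)
cass>58 [206 152  12   6  45] [211.3 154.4] [ 0.5855 -0.1942  0.0632]
cass>58 [192 159   8   7  40] [195.4 161.9] [ 0.5717 -0.1628  0.0618]
cass>58 [186 233  14   5  39] [192.5 235.1] [ 0.4295 -0.1565  0.0637]
cass>58 124 ((0.5104588270187378, -0.1639564335346222), (0.04594873636960983, 0.16673818230628967), 76.60425567626953)
```

View pics/topcrop.png

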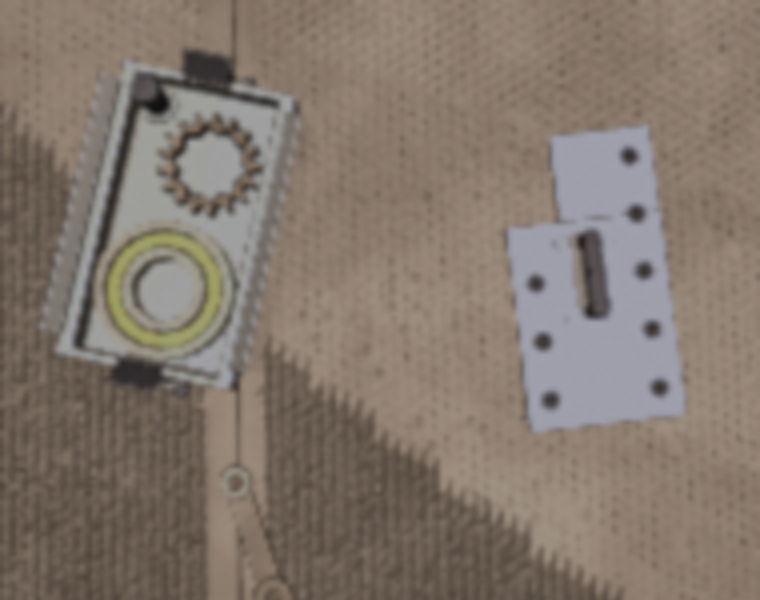

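Estimates:
- **Cover:** handle at (0.478,-0.383), yaw +5°.
- **Cassette:** centre at (0.5075,-0.1753), yaw -13.3°. The spout position agrees.

Moving over to the handle, starting with a check of how the arm tracks.

```bash
python3 -m jog '[[[-33,24.6,0],0,85],[[-33,24.6,0],0,85],[[-33,24.6,0],0,85],[[-33,24.6,0],0,85],[[-33,24.6,0],0,85],[[-33,24.6,0],0,85],[[-33,24.6,0],0,85],[[-33,24.6,0],0,85]]'; python3 -c "
from plant import *;print(get_state()['joint_pos'])"
```

```text
clock: 0.77
tcp_pos: [0.2611, 0.1933, 0.2251]
tcp_rot: [2.498, 1.899, -0.013]
force: [1.5, 0.3, 0.5]
width: 0.994
[ 0.64116544 -0.24661438 -0.39964141  1.4262077  -0.0042267   0.91188327]
```

```bash
J='' ; python3 -m jog '[[[-33,24,0],0,85],[[-33,24,0],0,85],[[-33,24,0],0,85],[[-33,24,0],0,85],[[-33,24,0],0,85],[[-33,24,0],0,85],[[-33,24,0],0,85],[[-33,24,0],0,85]]'; python3 -m jog '[[[-33,24,0],0,85],[[-33,24,0],0,85],[[-33,24,0],0,85],[[-33,24,0],0,85],[[-33,24,0],0,85],[[0,0,10],-7,85],[[0,0,15],-7,85],[[0,0,15],-6.5,85]]'; cat >> h.py <<'E'
from plant import get_state, optics
from scipy.spatial.transform import Rotation as Ro
def togo(x,y,z,ang):
    "tool-frame shift mm and yaw deg to bring TCP to x,y,z with tool x at world angle ang"
    s=get_state();R=Ro.from_rotvec(s['tcp_rot']).as_matrix()
    a=np.degrees(np.arctan2(R[1,0],R[0,0]))
    print('t',round(s['clock'],2),'tcp',s['tcp_pos'].round(4),'xang',a.round(2),'tilt',R[:,2].round(3),'F',s['force'].round(1),'w',round(s['width'],3))
    print('shift mm',(R.T@(np.array([x,y,z])-s['tcp_pos'])*1000).round(1),'yaw',round(-((ang-a+180)%360-180),2))
E
python3 -c "
from h import *
togo(.4784,-.3826,.0133,95)"
```

```text
clock: 1.43
tcp_pos: [0.3718, -0.1216, 0.2271]
tcp_rot: [2.495, 1.899, -0.007]
force: [1.4, 1.8, 0.1]
width: 0.996
clock: 2.1
tcp_pos: [0.4434, -0.3284, 0.1844]
tcp_rot: [2.118, 2.312, -0.01]
force: [0.2, -0.5, 0.6]
width: 1.0
t 2.1 tcp [ 0.4434 -0.3284  0.1844] xang 95.01 tilt [ 0.    -0.008 -1.   ] F [ 0.2 -0.5  0.6] w 1.0
shift mm [-55.6  30.3 171.5] yaw 0.01
```

```bash
python3 -m jog '[[[-28,15,30],0,85],[[-28,15,30],0,85],[[0,0,20],0,85],[[0,0,0],0,85]]'; python3 - <<'E'
from h import *
togo(.4784,-.3826,.015,95)
I=optics.camera_info('wrist');p,d=optics.capture('wrist')
P=cloud(d,I);m=((P[...,2]>.03)&(P[...,2]<.045)&(np.hypot(P[...,0]-.478,P[...,1]+.383)<.04))
q=P[m];print(m.sum(),cv2.minAreaRect(q[:,:2].astype(np.float32)),q.mean(0))
cv2.imwrite('pics/w1.png',p[:,:,::-1])
E
```

```text
clock: 2.43
tcp_pos: [0.4762, -0.3814, 0.1001]
tcp_rot: [2.116, 2.321, -0.01]
force: [-0.4, 0.6, -0.8]
width: 0.994
t 2.43 tcp [ 0.4762 -0.3814  0.1001] xang 95.29 tilt [-0.004 -0.005 -1.   ] F [-0.4  0.6 -0.8] w 0.994
shift mm [-1.   2.5 85.1] yaw 0.29
878 ((0.4765520393848419, -0.382660835981369), (0.043338991701602936, 0.009685685858130455), 4.94507360458374) [ 0.47476157 -0.3829529   0.03731095]
```

View pics/w1.png

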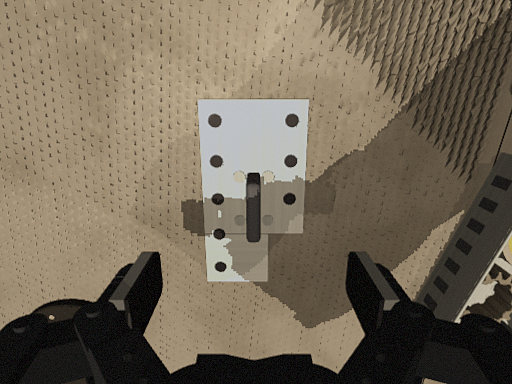

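The wrist view shows the cover under the gripper with its handle at (253,207), between the jaws. It agrees with the top view to about 2 mm, so I'm descending and gripping.

```bash
python3 -m jog '[[[-1,1.3,30],0.3,40],[[0,0,30],0,40],[[0,0,20],0,40],[[0,0,5],0,40],[[0,0,0],0,40]]'; python3 -c "
from h import *
togo(.4775,-.3826,.015,95)"
```

```text
clock: 2.9
tcp_pos: [0.4802, -0.3839, 0.0226]
tcp_rot: [2.115, 2.309, -0.009]
force: [0.2, 0.6, -0.8]
width: 0.467
t 2.9 tcp [ 0.4802 -0.3839  0.0226] xang 95.02 tilt [ 0.004 -0.011 -1.   ] F [ 0.2  0.6 -0.8] w 0.467
shift mm [ 1.6 -2.6  7.6] yaw 0.02
```

```bash
python3 -m jog '[[[1.4,-2.5,8],0,40],[[0,0,0],0,20],[[0,0,0],0,0],[[0,0,0],0,0],[[0,0,0],0,0],[[0,0,0],0,0]]'; python3 -c "
from h import *
togo(.4775,-.3826,.015,95)"
```

```text
clock: 3.4
tcp_pos: [0.4802, -0.3841, 0.0223]
tcp_rot: [2.108, 2.303, -0.007]
force: [-0.4, 0.3, -1.9]
width: 0.102
t 3.4 tcp [ 0.4802 -0.3841  0.0223] xang 95.06 tilt [ 0.012 -0.017 -1.   ] F [-0.4  0.3 -1.9] w 0.102
shift mm [ 1.9 -2.6  7.3] yaw 0.06
```

The fingers closed 7 mm too high, because a short move followed by a hold falls short. I'll reopen, go lower and grip again.

```bash
python3 -m jog '[[[0,0,0],0,40],[[0,0,0],0,40],[[1,-2,4],0,40],[[1,-2,5],0,40],[[0,0,4],0,40],[[0,0,2],0,40]]'; python3 -c "
from h import *
togo(.4775,-.3826,.015,95)"
```

```text
clock: 3.9
tcp_pos: [0.4769, -0.3837, 0.0078]
tcp_rot: [2.105, 2.3, -0.007]
force: [0.6, -0.2, 0.0]
width: 0.471
t 3.9 tcp [ 0.4769 -0.3837  0.0078] xang 95.05 tilt [ 0.014 -0.019 -1.   ] F [ 0.6 -0.2  0. ] w 0.471
shift mm [ 0.9  0.8 -7.2] yaw 0.05
```

```bash
python3 -m jog '[[[0,0,-6],0,40],[[0,0,0],0,30],[[0,0,0],0,0],[[0,0,0],0,0],[[0,0,0],0,0],[[0,0,0],0,0],[[0,0,0],0,0]]'; python3 -c "
from h import *
togo(.4775,-.3826,.015,95)"
```

```text
clock: 4.48
tcp_pos: [0.4762, -0.3831, 0.0136]
tcp_rot: [2.107, 2.301, -0.007]
force: [0.3, -0.7, -0.3]
width: 0.104
t 4.48 tcp [ 0.4762 -0.3831  0.0136] xang 95.05 tilt [ 0.013 -0.018 -1.   ] F [ 0.3 -0.7 -0.3] w 0.104
shift mm [ 0.3  1.4 -1.4] yaw 0.05
```

```bash
python3 -m jog '[[[0,0,-15],0,0],[[0,0,-25],0,0],[[0,0,-30],0,0],[[0,0,-30],0,0],[[0,0,-20],0,0],[[0,0,-5],0,0],[[0,0,0],0,0]]'; python3 -c "
from h import *
togo(.5075,-.1753,.15,76.7)"
```

```text
clock: 5.07
tcp_pos: [0.4722, -0.3789, 0.1385]
tcp_rot: [2.113, 2.308, -0.009]
force: [0.5, 0.2, -1.6]
width: 0.103
t 5.07 tcp [ 0.4722 -0.3789  0.1385] xang 95.06 tilt [ 0.005 -0.012 -1.   ] F [ 0.5  0.2 -1.6] w 0.103
shift mm [199.5  53.1 -13.9] yaw 18.36
```

```bash
python3 -m jog '[[[20,5,-2],0,0],[[26,7,-2],0,0],[[26,7,-2],0,0],[[26,7,-2],0,0],[[26,7,-2],0,0],[[26,7,-2],0,0],[[26,7,-2],0,0],[[20,5,-2],0,0]]'; python3 -m jog '[[[3,2,0],6,0],[[0,0,0],6,0],[[0,0,0],5,0],[[0,0,0],1,0],[[0,0,0],0,0],[[0,0,0],0,0]]';  python3 - <<'E'
from h import *
togo(.5075,-.1753,.15,76.7)
I=optics.camera_info('wrist');p,d=optics.capture('wrist');cv2.imwrite('pics/w2.png',p[:,:,::-1]);np.savez('pics/w2.npz',p=p,d=d,**I)
I=optics.camera_info('top');p,d=optics.capture('top');np.savez('pics/t2.npz',p=p,d=d,**I)
c=optics.capture('scene')[0][150:280,150:290];c=cv2.resize(c,(560,520));cv2.imwrite('pics/s2.png',c[:,:,::-1])
E
```

```text
clock: 5.73
tcp_pos: [0.5033, -0.174, 0.1375]
tcp_rot: [-2.131, -2.306, 0.018]
force: [0.3, -0.3, -2.7]
width: 0.105
clock: 6.23
tcp_pos: [0.5016, -0.1634, 0.1269]
tcp_rot: [-2.459, -1.935, 0.028]
force: [-0.0, -0.4, -1.3]
width: 0.106
t 6.23 tcp [ 0.5016 -0.1634  0.1269] xang 76.39 tilt [-0.022 -0.001 -1.   ] F [-0.  -0.4 -1.3] w 0.106
shift mm [-10.4   8.  -23.2] yaw -0.31
```

View pics/w2.png

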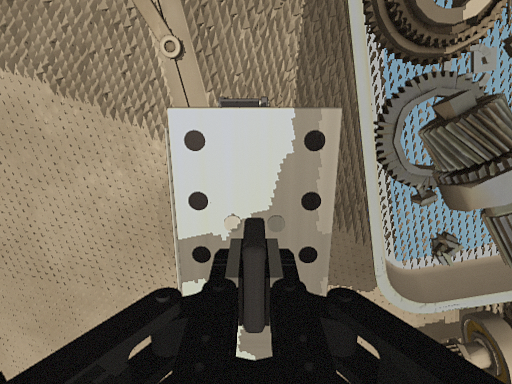

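The wrist view shows the cover held square, with its -x end edge from (168,108) to (341,108) and the near catch at (245,102). Next I'll measure the cover in the grip and relate it to the cassette.

```bash
cat >> h.py <<'E'
def cover(I,p,d):
    P=cloud(d,I);s=get_state()
    hsv=cv2.cvtColor(p,cv2.COLOR_RGB2HSV)
    zc=np.median(P[120:135,230:270,2]); m=(abs(P[...,2]-zc)<.008)
    m[:, :150]=0;m[:,370:]=0
    m=cv2.morphologyEx(m.astype(np.uint8),cv2.MORPH_OPEN,np.ones((3,3)))
    rows=np.arange(125,260,5);L=[];Rr=[]
    for r in rows:
        k=np.flatnonzero(m[r]);L.append(P[r,k[0]]);Rr.append(P[r,k[-1]])
    cols=np.arange(185,330,8);T=[P[np.flatnonzero(m[:,c])[0],c] for c in cols]
    L,Rr,T=map(np.array,(L,Rr,T))
    def ln(Q):
        v=cv2.fitLine(Q[:,:2].astype(np.float32),cv2.DIST_HUBER,0,.01,.01).ravel();return v[2:],v[:2]
    a,u=ln(L);b,w=ln(Rr);c,t=ln(T)
    u*=np.sign(u[0]);w*=np.sign(w[0])
    u2=(u+w)/np.linalg.norm(u+w);n=np.array([-u2[1],u2[0]])
    cy=((a@n)+(b@n))/2; cen=n*cy+u2*(c@u2+.075)
    print('edge z',L[:,2].mean(),Rr[:,2].mean(),T[:,2].mean(),'width',(b-a)@n,'yaws',[np.degrees(np.arctan2(x[1],x[0])).round(2) for x in(u,w,t)])
    print('cover centre',cen,'yaw',np.degrees(np.arctan2(u2[1],u2[0])))
    return cen,P
E
python3 - <<'E'
from h import *
z=dict(np.load('pics/w2.npz'));p,d=z.pop('p'),z.pop('d')
c,P=cover(z,p,d)
s=get_state();R=Ro.from_rotvec(s['tcp_rot']).as_matrix()
e=np.r_[c,.117]-s['tcp_pos'];print('centre offset in tool',R.T@e*1000)
m=(P[...,2]>.055)&(P[...,2]<.075)&(np.hypot(P[...,0]-.43,P[...,1]+.157)<.03);print('near catch',m.sum(),P[m].mean(0),P[m].min(0),P[m].max(0),cv2.minAreaRect(P[m][:,:2].astype(np.float32)))
t=dict(np.load('pics/top0.npz'));Q=cloud(t['d'],t);m=(Q[...,2]>.055)&(Q[...,2]<.075)&(np.hypot(Q[...,0]-.43,Q[...,1]+.157)<.03);print('top: near catch',Q[m].mean(0),Q[m].min(0),Q[m].max(0))
t=dict(np.load('pics/t2.npz'));Q=cloud(t['d'],t)
m=(Q[...,2]>.108)&(Q[...,2]<.13)&(np.hypot(Q[...,0]-.5,Q[...,1]+.17)<.1);print('top: cover',m.sum(),cv2.minAreaRect(Q[m][:,:2].astype(np.float32)))
E
```

```text
edge z 0.1184582094819917 0.11839862532890305 0.1197489008227592 width 0.079020984 yaws [np.float32(-13.5), np.float32(-13.45), np.float32(76.39)]
cover centre [ 0.5039055  -0.16475296] yaw -13.476821
centre offset in tool [-0.55604469  2.40910989 10.55556767]
near catch 345 [ 0.42772096 -0.15619408  0.06319439] [ 0.42262308 -0.16829472  0.05791438] [ 0.43292099 -0.14432501  0.06716094] ((0.4277588725090027, -0.1563374400138855), (0.023616844788193703, 0.004964894149452448), 76.33940887451172)
top: near catch [ 0.43036495 -0.15663131  0.0619091 ] [ 0.42556618 -0.1682679   0.05519732] [ 0.43564976 -0.14432384  0.0685118 ]
top: cover 2002 ((0.5050497651100159, -0.1651408076286316), (0.07998371869325638, 0.15002351999282837), 76.3028564453125)
```

```bash
python3 -c "
from h import *
togo(.5034,-.1736,.1,76.6)"; python3 -m jog '[[[-4,2,0],-0.2,0],[[-4,2,0],0,0],[[-2,0,0],0,0],[[0,0,2],0,0],[[0,0,2],0,0],[[0,0,0],0,0]]';  python3 -c "
from h import *
togo(.5034,-.1736,.085,76.6)"
```

```text
t 6.38 tcp [ 0.5019 -0.1636  0.1276] xang 76.32 tilt [-0.021 -0.002 -1.   ] F [-0.6  0.2 -1.7] w 0.101
shift mm [-9.2  4.3 27.6] yaw -0.28
clock: 6.88
tcp_pos: [0.504, -0.1769, 0.1237]
tcp_rot: [-2.458, -1.94, 0.026]
force: [-0.0, 1.1, -1.6]
width: 0.104
t 6.88 tcp [ 0.504  -0.1769  0.1237] xang 76.56 tilt [-0.019 -0.002 -1.   ] F [-0.   1.1 -1.6] w 0.104
shift mm [ 3.3 -0.7 38.7] yaw -0.04
```

```bash
python3 -m jog '[[[2.5,-0.5,8],0,0],[[0,0,10],0,0],[[0,0,10],0,0],[[0,0,6],0,0],[[0,0,0],0,0],[[0,0,-1],0,0]]';  python3 -c "
from h import *
togo(.5034,-.1736,.085,76.6)
I=optics.camera_info('top');p,d=optics.capture('top');t=dict(d=d);Q=cloud(d,I)
zz=Q[...,2];m=(zz>.074)&(zz<.09)&(np.hypot(Q[...,0]-.5,Q[...,1]+.17)<.1);print('top: cover',m.sum(),cv2.minAreaRect(Q[m][:,:2].astype(np.float32)),np.median(zz[m]))
I=optics.camera_info('wrist');p,d=optics.capture('wrist');cover(I,p,d)"
```

```text
clock: 7.38
tcp_pos: [0.5023, -0.1733, 0.0855]
tcp_rot: [-2.456, -1.939, 0.028]
force: [-0.3, -0.0, -1.7]
width: 0.104
t 7.38 tcp [ 0.5023 -0.1733  0.0855] xang 76.6 tilt [-0.022 -0.002 -1.   ] F [-0.3 -0.  -1.7] w 0.104
shift mm [0.  1.2 0.5] yaw 0.0
top: cover 1629 ((0.5054929256439209, -0.17497898638248444), (0.0802294909954071, 0.1495421826839447), 76.49190521240234) 0.07807932490931194
edge z 0.07735526960766731 0.07739979635761365 0.07836299874253572 width 0.07909839 yaws [np.float32(-13.58), np.float32(-13.66), np.float32(76.63)]
cover centre [ 0.5045663  -0.17499365] yaw -13.622132
```

```bash
python3 -m jog '[[[0,1.2,4],-0.2,0],[[0,0,5],0,0],[[0,0,4],0,0],[[0,0,2],0,0],[[0,0,0],0,0]]';  python3 -c "
from h import *
togo(.5034,-.1736,.0674,76.8)"
```

```text
clock: 7.9
tcp_pos: [0.5049, -0.1743, 0.0712]
tcp_rot: [-2.455, -1.946, 0.024]
force: [0.3, -0.1, -1.9]
width: 0.105
t 7.9 tcp [ 0.5049 -0.1743  0.0712] xang 76.82 tilt [-0.018 -0.003 -1.   ] F [ 0.3 -0.1 -1.9] w 0.105
shift mm [ 0.4 -1.6  3.9] yaw 0.02
```

```bash
python3 -m jog '[[[0.3,-1,2],0,0],[[0,0,2],0,0],[[0,0,1],0,0],[[0,0,0],0,0]]';  python3 -c "
from h import *
togo(.504,-.1736,.0674,76.8)
I=optics.camera_info('top');p,d=optics.capture('top');t=dict(d=d);Q=cloud(d,I)
zz=Q[...,2];m=(zz>.056)&(zz<.066)&(np.hypot(Q[...,0]-.5,Q[...,1]+.17)<.09);print(m.sum(),np.median(zz[m]))
cv2.imwrite('pics/t3.png',cv2.resize(p[140:250,160:260],(700,770))[:600,:,::-1])
c=optics.capture('scene')[0][150:270,150:280];cv2.imwrite('pics/s3.png',cv2.resize(c,(650,600),interpolation=cv2.INTER_CUBIC)[:,:,::-1])"
```

```text
clock: 8.23
tcp_pos: [0.5037, -0.1738, 0.0668]
tcp_rot: [-2.455, -1.947, 0.024]
force: [-2.7, -0.5, 1.2]
width: 0.103
t 8.23 tcp [ 0.5037 -0.1738  0.0668] xang 76.82 tilt [-0.017 -0.003 -1.   ] F [-2.7 -0.5  1.2] w 0.103
shift mm [ 0.3  0.2 -0.6] yaw 0.02
1593 0.059173485172102205
```

View pics/s3.png

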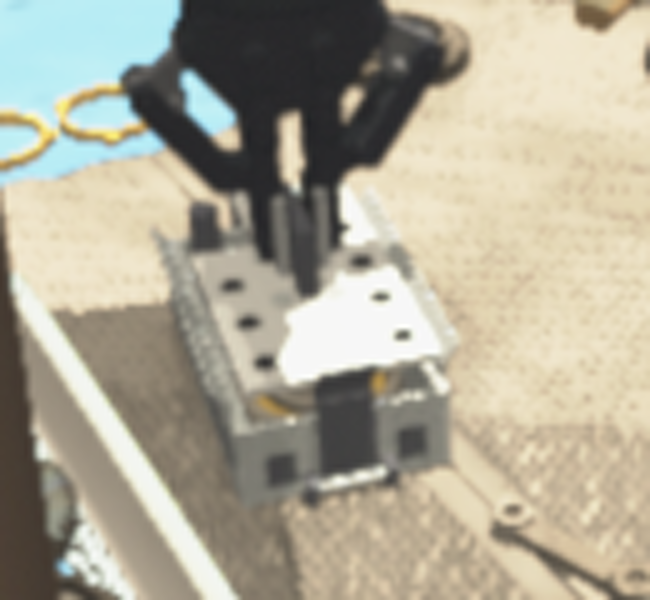

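The cover is between the rails and resting on the catch lips: contact force is about 3 N, and the spout is clear at the upper left of the crop. I'll release and rise.

```bash
python3 -m jog '[[[0,0,0],0,40],[[0,0,0],0,40],[[0,0,0],0,40],[[0,0,-15],0,40],[[0,0,-25],0,40],[[0,0,-25],0,40],[[0,0,-10],0,0],[[0,0,0],0,0]]';  python3 -c "
from h import *
I=optics.camera_info('top');p,d=optics.capture('top');t=dict(d=d);Q=cloud(d,I)
a=np.radians(-13.3);u=np.array([np.cos(a),np.sin(a)]);n=np.array([-u[1],u[0]])
for k in(48,-48):
  g=np.array([.5075,-.1753])+u*k/1000-n*.005
  zz=Q[...,2];m=np.hypot(Q[...,0]-g[0],Q[...,1]-g[1])<.012;print(k,np.median(zz[m]),m.sum());togo(*g,.075,76.7)
"
```

```text
clock: 9.0
tcp_pos: [0.5055, -0.1736, 0.1432]
tcp_rot: [-2.455, -1.946, 0.025]
force: [0.2, -0.5, -0.9]
width: 0.196
48 0.6080384685421012 335
t 9.05 tcp [ 0.5054 -0.1736  0.1423] xang 76.82 tilt [-0.018 -0.003 -1.   ] F [-0.7  1.1 -0.3] w 0.106
shift mm [-5.8 51.6 66.5] yaw 0.12
-48 0.6367991022464344 1359
t 9.05 tcp [ 0.5054 -0.1736  0.1423] xang 76.82 tilt [-0.018 -0.003 -1.   ] F [-0.7  1.1 -0.3] w 0.106
shift mm [ -5.6 -44.4  68.1] yaw 0.12
```

```bash
python3 -m jog '[[[-2,16,5],0,0],[[-2,20,10],0,0],[[-2,14,15],0,0],[[0,2,15],0,0],[[0,0,5],0,0],[[0,0,0],0,0]]';  python3 -c "
from h import *
I=optics.camera_info('wrist');p,d=optics.capture('wrist');cv2.imwrite('pics/w4.png',p[:,:,::-1])
togo(.5531,-.1912,.06,76.7)"
```

```text
clock: 9.55
tcp_pos: [0.5538, -0.1915, 0.083]
tcp_rot: [-2.452, -1.944, 0.028]
force: [0.2, 0.2, 0.8]
width: 0.0
t 9.6 tcp [ 0.5535 -0.1914  0.0832] xang 76.82 tilt [-0.022 -0.001 -1.   ] F [-0.4  1.6 -0.6] w -0.0
shift mm [ 0.3  0.  23.2] yaw 0.12
```

View pics/w4.png

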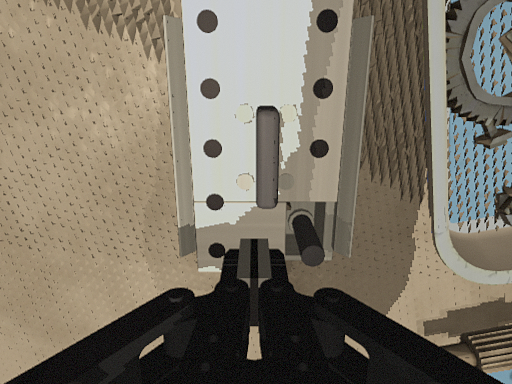

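The cover lies between the rails with the notch around the spout at (305,238), and the fingertips are over the far press point. Pressing gently.

```bash
python3 -m jog '[[[0,0,8],0,0],[[0,0,7],0,0],[[0,0,4],0,0],[[0,0,2],0,0]]'; python3 -m jog '[[[0,0,2],0,0],[[0,0,2],0,0]]';python3 -m jog '[[[0,0,3],0,0],[[0,0,3],0,0]]'
```

```text
clock: 9.93
tcp_pos: [0.5526, -0.1913, 0.0619]
tcp_rot: [-2.453, -1.945, 0.027]
force: [1.4, -0.8, -1.2]
width: -0.001
clock: 10.1
tcp_pos: [0.5524, -0.1912, 0.0579]
tcp_rot: [-2.453, -1.945, 0.027]
force: [-0.4, 0.2, -0.8]
width: -0.001
clock: 10.27
tcp_pos: [0.5531, -0.1916, 0.0539]
tcp_rot: [-2.455, -1.947, 0.024]
force: [-1.9, 0.2, 2.8]
width: -0.001
```

```bash
for i in 1 2; do python3 -m jog '[[[0,0,4],0,0],[[0,0,4],0,0]]'; done
```

```text
clock: 10.43
tcp_pos: [0.554, -0.192, 0.0471]
tcp_rot: [-2.457, -1.949, 0.021]
force: [-0.1, 0.0, 6.0]
width: 0.002
clock: 10.6
tcp_pos: [0.5544, -0.1921, 0.0448]
tcp_rot: [-2.46, -1.951, 0.018]
force: [-17.0, 6.2, 46.5]
width: -0.003
```

```bash
python3 -m jog '[[[0,0,-6],0,0],[[0,0,-15],0,0],[[0,0,-25],0,0],[[0,0,-20],0,0],[[0,0,-5],0,0],[[0,0,0],0,0]]';  python3 -c "
from h import *
togo(.4596,-.1693,.06,76.7)"
```

```text
clock: 11.1
tcp_pos: [0.5542, -0.1914, 0.1184]
tcp_rot: [-2.46, -1.951, 0.018]
force: [0.3, 0.1, -0.9]
width: 0.0
t 11.1 tcp [ 0.5542 -0.1914  0.1184] xang 76.83 tilt [-0.01  -0.006 -1.   ] F [ 0.3  0.1 -0.9] w 0.0
shift mm [  0.4 -96.6  59.2] yaw 0.13
```

```bash
python3 -m jog '[[[0,-20,0],0,0],[[0,-30,0],0,0],[[0,-30,0],0,0],[[0,-12,5],0,0],[[0,-3,10],0,0],[[0,0,14],0,0],[[0,0,8],0,0],[[0,0,0],0,0]]';  python3 -c "
from h import *
togo(.4596,-.1693,.06,76.7)"
```

```text
clock: 11.77
tcp_pos: [0.4542, -0.1678, 0.0703]
tcp_rot: [-2.455, -1.947, 0.024]
force: [0.7, 0.2, -0.6]
width: 0.001
t 11.77 tcp [ 0.4542 -0.1678  0.0703] xang 76.84 tilt [-0.017 -0.003 -1.   ] F [ 0.7  0.2 -0.6] w 0.001
shift mm [-0.2  5.8 10.2] yaw 0.14
```

```bash
python3 -m jog '[[[0,4,3],0,0],[[0,1,4],0,0],[[0,0,3],0,0],[[0,0,3],0,0]]'; for i in 1 2; do python3 -m jog '[[[0,0,3],0,0],[[0,0,3],0,0]]'; done
```

```text
clock: 12.1
tcp_pos: [0.46, -0.1693, 0.0554]
tcp_rot: [-2.454, -1.946, 0.025]
force: [-0.1, -0.7, 1.4]
width: -0.002
clock: 12.27
tcp_pos: [0.4607, -0.1695, 0.049]
tcp_rot: [-2.454, -1.947, 0.024]
force: [-0.6, -0.6, 0.5]
width: 0.002
clock: 12.43
tcp_pos: [0.461, -0.1696, 0.0448]
tcp_rot: [-2.455, -1.948, 0.023]
force: [-15.1, 6.0, 46.9]
width: 0.002
```

Both ends bottomed at about 0.045. I'll retreat clear of the work and check.

```bash
python3 -m jog '[[[0,0,-6],0,0],[[0,0,-20],0,0],[[0,0,-40],0,0],[[-20,-10,-30],0,0],[[-40,0,-5],0,0],[[-40,0,-5],0,0],[[-40,0,-5],0,0],[[-20,0,0],0,0]]'; python3 -m jog '[[[-30,0,-5],0,0],[[-30,0,-5],0,0],[[0,0,0],0,0],[[0,0,0],0,0]]'; python3 - <<'E'
from h import *
I=optics.camera_info('top');p,d=optics.capture('top');Q=cloud(d,I)
a=np.radians(-13.3);u=np.array([np.cos(a),np.sin(a)]);n=np.array([-u[1],u[0]])
D=Q[...,:2]-np.array([.5075,-.1753]);X=D@u*1000;Y=D@n*1000;Z=Q[...,2]*1000
for x,y in((60,-10),(48,-28),(-60,-28),(-60,28),(15,28),(0,-28)):
    m=np.hypot(X-x,Y-y)<6;print(x,y,np.median(Z[m]).round(1),m.sum())
m=(abs(X)<90)&(abs(Y)<15)&(Z>55)&(Z<80)&(abs(X)>60)
for s in(1,-1):
    k=m&(X*s>0);print('catch',s,X[k].min().round(1),X[k].max().round(1),Z[k].max().round(1))
b0=dict(np.load('pics/top0.npz'));print('link region diff',abs(b0['p'][255:295,212:235].astype(int)-p[255:295,212:235]).mean())
Q0=cloud(b0['d'],b0);D=Q0[...,:2]-np.array([.5075,-.1753]);X0=D@u*1000;Z0=Q0[...,2]*1000
m=(abs(X0)<90)&(abs(D@n*1000)<15)&(Z0>55)&(Z0<80)&(abs(X0)>60)
for s in(1,-1):
    k=m&(X0*s>0);print('catch at start',s,X0[k].min().round(1),X0[k].max().round(1),Z0[k].max().round(1))
c1=cv2.resize(p[140:250,160:260],(545,600),interpolation=cv2.INTER_CUBIC)
c=optics.capture('scene')[0][165:265,165:260];c=cv2.resize(c,(250,263),interpolation=cv2.INTER_CUBIC)
c1=cv2.copyMakeBorder(c1,0,0,0,250,0);c1[:263,545:]=c;cv2.imwrite('pics/f.png',c1[:,:,::-1])
E
```

```text
clock: 13.1
tcp_pos: [0.4168, -0.3248, 0.1643]
tcp_rot: [-2.448, -1.964, 0.022]
force: [0.6, -0.5, -0.6]
width: -0.003
clock: 13.43
tcp_pos: [0.4016, -0.3913, 0.1756]
tcp_rot: [2.456, 1.958, -0.022]
force: [0.1, 1.0, -0.1]
width: 0.0
60 -10 44.8 27
48 -28 45.5 30
-60 -28 44.8 30
-60 28 45.9 29
15 28 45.1 27
0 -28 45.1 27
catch 1 74.1 84.0 69.4
catch -1 -83.2 -74.1 68.7
link region diff 30.70108695652174
catch at start 1 74.1 83.6 68.8
catch at start -1 -83.1 -75.2 68.5
```

View pics/f.png

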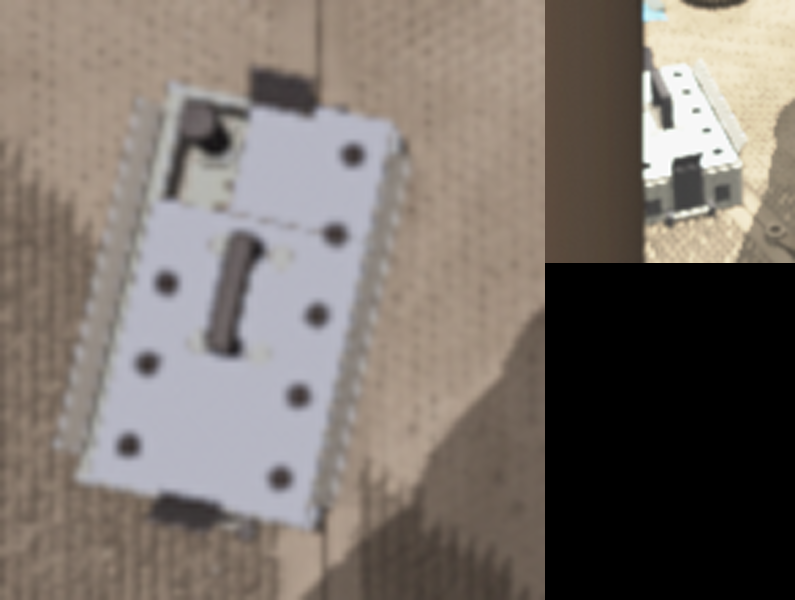

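The picture shows the cover seated all round at 45 ± 0.6 mm, the notch round the spout, and both catches upright over the ends. The difference in the link region looks like a shadow, so I'll check it by depth before handing in.

```bash
python3 - <<'E'
from h import *
from plant import job
b=dict(np.load('pics/top0.npz'));I=optics.camera_info('top');p,d=optics.capture('top')
for dd in(b['d'],d):
    Z=cloud(dd,I);w=Z[250:300,205:240].reshape(-1,3);k=w[(w[:,2]>.006)&(w[:,2]<.02)];print(len(k),k.mean(0),k.min(0),k.max(0))
print(get_state()['force'])
job.close_job()
E
```

```text
334 [ 0.33486257 -0.20957681  0.01012588] [ 0.3011714  -0.24096959  0.00601738] [ 0.38470882 -0.17225833  0.01975298]
338 [ 0.33535211 -0.20941393  0.0102375 ] [ 0.30112026 -0.24096903  0.00601254] [ 0.38482601 -0.17225217  0.01983396]
[-0.04065212  0.49010657 -0.26536094]
the job is handed in; nothing more can be done
```

The wash cassette is closed and the job is handed in, at about 13.5 s on the robot's clock. I picked the cover up by its handle and turned it about 18° so the cut-away corner went round the spout. I then laid it on the catches, let go, and pressed the far end and then the near end with closed fingers.

**Last checks**
- **Cover:** its top face measured 44.8 to 45.9 mm above the table at six points, against 45 mm expected, so it sits level on the rim.
- **Catches:** both stood at their starting positions to within about 1 mm, over the cover's ends.
- **Shift link:** it did not move (depth positions agree to 0.5 mm). An earlier colour comparison of that area differed, which I put down to the arm's shadow.
- **Arm:** clear of everything, with almost no force on the wrist.

**What did not go smoothly**
- The first grip on the handle was about 7 mm too high, so I reopened and gripped again lower.
- When each end bottomed on the rim, the wrist force reached about 47 N through the fingertips. That is well under the 120 N wrist limit but more than the 5 to 11 N the catches need. It is above the 40 N limit for the arm or gripper body, though only the fingertips were touching.
- The wrist and top cameras disagreed by 1 to 2.6 mm in x, so I set the cover between the two estimates.

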